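# Leak-check the cover joint of a gas filter housing

### The arm

A 6-joint arm with a two-finger parallel gripper is mounted at the origin on a cart in front of the work surface, level with it; the furniture and walls round the work are solid. World frame = base frame: x ahead of the robot, y to its left, z up, the work surface at z = 0. Lengths are in m, angles in rad, forces in N, time in s.
With the tool pointing down it reaches from about 0.35 to 0.975 m from the base axis. Payload 4.9 kg.
Tool frame: the origin (TCP) lies at the very end of the fingers, on their centre line; the grasp point (between the pads) lies 19 mm behind it (ctrl.tcp_to_grasp is the z of the grasp point in the tool frame, in m); z points along the fingers, y is the line along which they close (so a half turn about z gives the same grasp; the last joint's range is limited). The gripper opens to 85 mm and grips with 20 to 120 N. Pads are 22 mm wide; open, the fingers measure 114 mm over their backs; the gripper's body (76 mm by 85 mm) begins 54 mm behind the grasp point. The pads swing forward as they close: fully open they stand 13 mm farther back than shut.
Start: joints at [-1.262, 0.053, 1.613, -0, 1.476, -0.119], TCP at [0.259, -0.569, 0.231] pointing down, gripper open.
Joint ranges: [-3.01, 3.01], [-1.01, 2.22], [0.06, 2.58], [-1.02, 4.17], [0.09, 2.62], [-3.14, 3.14]. Speed limits (rad/s): [2.57, 2.57, 3.14, 3.14, 3.14, 3.14].

### API

Orientations are given as a rotation vector (axis times angle).
In Python, from station import ctrl, eyes, job, nets gives the robot as it stands. The module is installed in compiled form; this text tells all that it offers.
- The arm moves only by the tool jog_arm, never from a script. Its argument "commands" is one flat list of numbers, 7 for each row, row after row: the shift along the tool's x, y, z each as a share of 0.06 m, from -1 to 1, then the turn, a rotation vector about the tool's x, y, z each as a share of 0.1 rad, from -1 to 1, then the finger opening in mm, from 0 to 85.4. In form: [x, y, z, ax, ay, az, grip, x, y, z, ax, ay, az, grip, ...]. A call has 1 to 20 rows; each row shifts and turns the commanded pose from where the row before left it, along the tool's axes as they then stand; what a row does not reach is not made up. A row lasts 1/8 s, in which the tool goes at most 62.5 mm and 10.7 degrees, less where a joint would pass 70% of its speed; a pose out of reach is approached as far as the arm can. A call with a number of a shift or a turn outside -1 to 1 is refused whole. A call with a gripper value outside its range is refused whole. The fingers move at their own pace and stop on an object; "newtons" is the grip in N (left out, the last holds). Time passes only in rows, so rows that do not move let the fingers close. It gives the time, the measured TCP pose, the force, the opening and the grip force at its end, in the units of the state.
- ctrl.get_obs(): the state, without advancing time (a new reading comes with each control period).
- eyes.get_image(name): name is "scene" or "top" or "wrist"; returns a dict with "image" (480x640x3 uint8, red, green, blue), "z_map" (480x640 float32, m along the optical axis (not along the pixel's ray), 0 where there is no reading), "K" (3x3 intrinsics, pixels), "cam_to_world" (4x4, takes a point from camera to world coordinates). Camera axes: x right, y up, looking along -z (the intrinsics and any distortion apply to the point x, -y, -z); pixel columns grow to the right and rows downward; lengths in m; the calibration is good to about 2 mm. The wrist camera is an equidistant fisheye: a pixel r from the principal point sees the ray r / f radians off the axis. A picture is of the moment at which its call begins.
- job.finish_job(): hands the job in; it is judged then, once.
Trained networks look in the newest picture that a camera, given by its name, has taken for a name from the list of things; names that differ only in an ending like _2 or _b are one class to them, and where a whole thing is asked for, a point or a joint stands for the part that bears it (a point fixed in the world has none). Each returns a list of dicts, best first, with "p" (0 to 1); they miss things now and then, are a little off and sometimes report something else, mostly with a low value. They report only what shows in the picture. A call takes as long as a camera call. They do not tell look-alikes from the thing itself.
- nets.silhouettes(camera, name): "mask" (480x640 bool, what is visible of it) and "bbox" ([left, top, right, bottom] in pixels, round what is visible of it).
The state is a dict: "t": time; "q": joint angles; "dq": joint speeds; "effort": joint torques, N m; "tool_pos": TCP position; "tool_rot": TCP orientation; "contact_force": force on the tool from outside, world axes, zero at the start; "wrist_torque": the same for the moment, N m; "opening": finger opening in m; "grip_force": force on a finger pad.
Only numpy, scipy, OpenCV 4.12 (cv2) and the standard library are available. Lean on these libraries where they do the work, as an engineer would, in place of code of your own. Each camera call takes 0.05 s, during which the arm holds its last target. There are 200 camera calls.

### The job

Swing the inlet valve fully open so that the filter housing is under gas, then take the sniffer wand from its stand and lead its tip once right round the joint at the foot of the housing's cover: start at the middle of the side that faces the valve, go clockwise as seen from above until you are back at the start, keep the tip within about half a centimetre of the joint, no faster than about 5 cm per second, and do not press it on the housing. Then hang the wand upright in the slot it came from and, last, swing the valve fully shut; do not drop the wand and leave the other things where they are.

Things in the scene. Friction and masses are not known exactly. Their poses are not given: they have to be found in the camera images.
- manifold: fixed aluminium plate, 110 x 250 x 8 mm, carrying a gas filter housing (around y = -55 mm) and, at y = +85 mm, its steel inlet ball valve, joined by a straight pipe. Origin: centre of the plate's underside; y runs along the plate from housing to valve, x across it (away from the robot), z up
- joint_centre (a point): centre of the cover at the height of its joint (46 mm above the bench), axes as the plate. Housing flange 76 x 100 mm (plate x, y), top at 45 mm; on it a thin black gasket and the steel cover, 56 x 80 mm, top at 51.5 mm (screw heads, vent cap to 60 mm). The joint is the dark gasket line at the cover's foot: rounded rectangle 59 x 83 mm, corner radius 12 mm; outside it 8.5 mm of bare flange
- joint_start (a point): point of the joint where the round starts and ends: middle of the side that faces the valve, 41.5 mm from joint_centre along the plate's y
- valve (a joint): angle of the inlet valve's lever about the vertical: 0 = shut, the lever lies across the pipe and points to the plate's -x; 1.571 (its stop) = fully open, the lever lies in line with the pipe and points to the plate's +y, away from the housing. Stiff enough to stay where left; takes about 3 N at the grip
- valve_pivot (a point): on the vertical axis of the valve lever, at mid-height of the lever (62.5 mm above the bench), y = 85 mm on the plate
- valve_end (a point): outer end of the valve lever, 65 mm from its axis. The lever's black grip is 14 mm wide, 11 mm high (57 to 68 mm above the bench) and reaches from 21 to 65 mm from the axis; the space beside and under it is free
- stand: fixed grey tool stand, foot 110 x 160 mm, two posts, shelf 8 mm thick, top 140 mm above the bench, with three notches 17 mm wide, 50 mm apart along y, open to the front (-x). A lip 4 mm high on the shelf's front edge (x = -36.5 to -31 mm) keeps tools from sliding out: lift them over it. Origin: centre of the foot's underside; x to the back, z up
- wand: sniffer wand, cordless, upright, 80 g: black ribbed round head 23 mm in diameter, 5 to 60 mm above the origin; grey collar 26 mm in diameter, 5 mm thick; 13 mm shank below it, tapering to a long thin steel snout. Hangs by the collar in an outer notch. Origin: centre of the collar's underside, which rests on the shelf (stand x = -9 mm, z = 140 mm); z up
- wand_tip (a point): end of the wand's steel snout (5 mm diameter), 95 mm below the wand's origin
- nut_driver: bystander: nut driver with fluted black bulbous handle (27 mm) and a short steel shank with hexagonal socket, hanging in the other outer notch of the stand; the middle notch is empty. Origin: centre of its collar's underside
- vial_rack: bystander: rack of small vials, 62 x 106 x 36 mm, origin under its centre
- std_bottle: bystander: small amber bottle with white cap, 42 mm diameter, 78 mm high, origin under its centre
- tin: bystander: flat white round tin, 48 mm diameter, 20 mm high, origin under its centre
Things that resemble listed ones, but are neither listed nor needed, are in the scene too. What is shaped like the wand but brown or purple is not meant.

How it is judged:
By the outcome, as a careful person would: the job done as asked, in the order asked, and still so for the second after the job is handed in, with the robot touching nothing.
It also fails if it takes over 72 s, if anything falls off the work surface, if the arm or the gripper's body presses on something with over 40 N, if the wrist force passes 120 N, or if a joint passes its speed limit or range.

## Working session

There is one attempt and no reset: what is moved stays moved. The work goes in short steps, Python scripts to look and compute and a tool call to move; the robot and the scene stay as the last step left them, time stands still between calls to the robot, and variables do not carry over. Pictures are saved under pics/ and viewed, at most 12 in all, crops included, and the job is handed in when it is done.

Besides the shell and the picture viewer there is one more tool, called after "Call:" as name(argument=value, ...) on one line, values as JSON. jog_arm: Moves the arm, as the interface text tells. Shift numbers are shares of 0.06 m and turn numbers shares of 0.1 rad, none past 1 either way. Its arguments: {"type":"object","properties":{"commands":{"type":"array","items":{"type":"number"}},"newtons":{"type":"number"}},"required":["commands"]}

```bash
mkdir -p pics
cat > h.py <<'E'
import numpy as np, cv2
from station import ctrl, eyes, job, nets
from scipy.spatial.transform import Rotation as R
def pts(im):
    z=im["z_map"];K=im["K"];v,u=np.mgrid[:480,:640]
    X=(u-K[0,2])/K[0,0]*z;Y=(v-K[1,2])/K[1,1]*z
    P=np.stack([X,-Y,-z,np.ones_like(z)],-1)@im["cam_to_world"].T
    P=P[...,:3];P[z==0]=np.nan;return P
def save(n,img,s=1):
    cv2.imwrite("pics/"+n,cv2.resize(img,None,fx=s,fy=s,interpolation=cv2.INTER_CUBIC)[...,::-1])
E
python3 - <<'E'
from h import *
o=ctrl.get_obs();print(o,ctrl.tcp_to_grasp)
for c in("scene","top"):
    im=eyes.get_image(c);save(c+"0.png",im["image"]);np.savez(c+"0.npz",**im)
    P=pts(im)
    print(c,im["K"].tolist(),im["cam_to_world"].round(3).tolist())
    for n in("wand","manifold","stand","valve","nut_driver","vial_rack","std_bottle","tin"):
        for d in nets.silhouettes(c,n):
            m=d["mask"];q=P[m];print(n,round(d["p"],2),d["bbox"],np.nanmedian(q,0).round(3),np.nanmax(q[:,2]).round(3))
E
```

```text
{'t': 0.0, 'q': array([-1.26199156e+00,  5.33532907e-02,  1.61431141e+00,  2.25196677e-05,
        1.47600719e+00, -1.19021098e-01]), 'dq': array([-0.00063944, -0.00141054, -0.00138653,  0.0021193 ,  0.00077921,
       -0.00029181]), 'effort': array([ 1.47613631e-03, -3.93679583e+01, -3.70179427e+01, -2.07044008e-05,
        6.93523689e-03,  2.58755300e-06]), 'tool_pos': array([ 0.25910925, -0.56806521,  0.23005484]), 'tool_rot': array([-3.06796458e+00, -6.66470659e-01,  2.74223241e-04]), 'contact_force': array([ 0.80513244, -0.53907383,  0.12646766]), 'wrist_torque': array([0.01814905, 0.02909136, 0.00892743]), 'grip_force': 0.0, 'opening': 0.0857483147961321} -0.0187
scene [[507.9933676948106, 0.0, 318.8483519653204], [0.0, 507.9933676948106, 239.14186254699987], [0.0, 0.0, 1.0]] [[-0.825, 0.313, -0.47, 0.033], [-0.564, -0.485, 0.668, 0.668], [-0.019, 0.816, 0.578, 0.661], [0.0, 0.0, 0.0, 1.0]]
wand 0.87 [356.0, 146.4, 367.9, 206.5] [ 0.57  -0.271  0.11 ] 0.155
wand 0.84 [378.5, 157.6, 391.1, 215.7] [ 0.455 -0.172  0.163] 0.201
wand 0.8 [340.6, 161.0, 349.3, 209.9] [ 0.565 -0.194  
[... 923 characters left out ...]
0.072
manifold 0.74 [242.5, 189.7, 263.7, 209.1] [0.614 0.233 0.019] 0.025
stand 0.61 [395.3, 232.9, 471.0, 275.6] [ 0.458 -0.227  0.138] 0.148
valve 0.45 [224.7, 252.8, 231.6, 281.4] [0.436 0.291 0.065] 0.072
valve 0.28 [307.2, 186.6, 344.8, 215.9] [0.61  0.038 0.017] 0.037
nut_driver 0.69 [450.7, 241.6, 466.2, 257.8] [ 0.456 -0.28   0.175] 0.187
vial_rack 0.83 [304.8, 186.2, 347.9, 214.6] [0.606 0.038 0.018] 0.037
vial_rack 0.45 [214.2, 229.2, 311.6, 281.9] [0.464 0.207 0.01 ] 0.072
vial_rack 0.17 [393.4, 228.5, 471.2, 273.3] [ 0.459 -0.228  0.138] 0.199
std_bottle 0.62 [371.1, 194.2, 389.1, 211.6] [ 0.6   -0.102  0.06 ] 0.083
tin 0.48 [245.3, 189.2, 265.3, 207.0] [0.616 0.233 0.019] 0.025
```

Run:
```python
from h import *
s=np.load("scene0.npz")["image"];t=np.load("top0.npz")["image"]
save("sc_crop.png",s[120:420,170:450],2)
save("top_crop.png",t[170:300,200:490],2.7)
```

```text
(no output)
```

View pics/sc_crop.png

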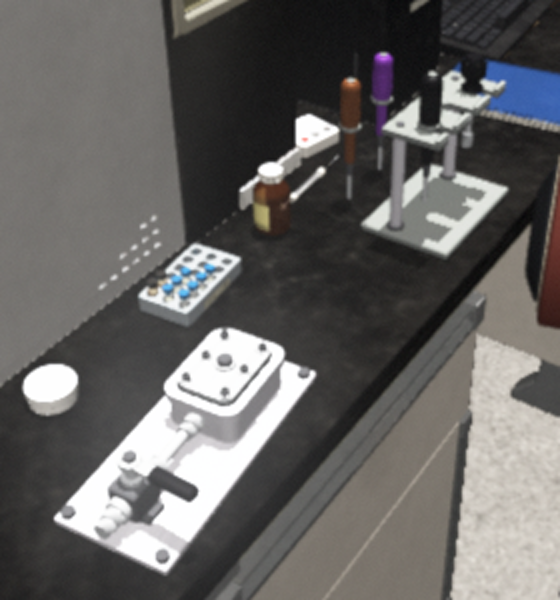

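View pics/top_crop.png

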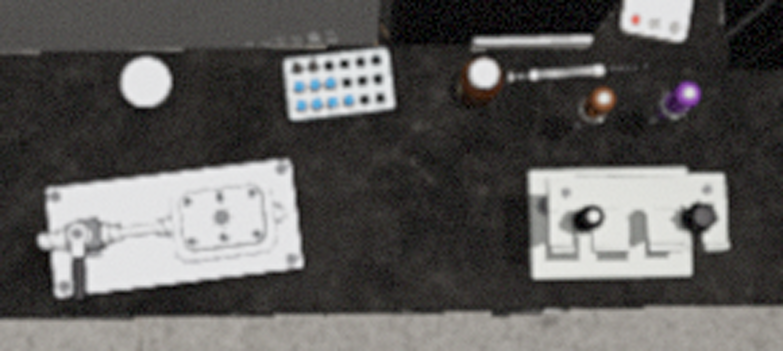

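Candidates, in full scene-image pixels: the black wand in the stand at (385,176); the nut driver, with a bulbous handle, in the other outer notch at (410,168); a brown look-alike at (345,175); a purple one at (361,165). I choose the black one at the near notch (y≈-0.18). The lever is shut and points toward the robot. Next I fit the plate and stand.

```bash
cat >> h.py <<'E'
def plane(im,uv,z0):
    K=im["K"];T=im["cam_to_world"];uv=np.atleast_2d(uv).astype(float)
    d=np.stack([(uv[:,0]-K[0,2])/K[0,0],-(uv[:,1]-K[1,2])/K[1,1],-np.ones(len(uv))],-1)@T[:3,:3].T
    return T[:3,3]+d*((z0-T[2,3])/d[:,2])[:,None]
E
python3 - <<'E'
from h import *
for c in("scene","top"):
    im=dict(np.load(c+"0.npz"));P=pts(im)
    g=im["image"].mean(-1)
    x,y,z=P[...,0],P[...,1],P[...,2]
    reg=(x>.35)&(x<.56)&(y>.05)&(y<.37)
    m=(reg&((g>110)|(z>.015))).astype(np.uint8);m=cv2.morphologyEx(m,cv2.MORPH_CLOSE,np.ones((5,5)))
    m=cv2.morphologyEx(m,cv2.MORPH_OPEN,np.ones((9,9)))
    cs,_=cv2.findContours(m,0,2);k=max(cs,key=cv2.contourArea)
    q=plane(im,k[:,0],.008)[:,:2].astype(np.float32)
    print(c,"plate rect",cv2.minAreaRect(q*1000))
    # cover top / flange top by depth
    for lo,hi,n in((.0415,.0475,"flange"),(.049,.0545,"cover"),(.06,.075,"lever")):
        s=reg&(z>lo)&(z<hi);s&=(y<.22) if n!="lever" else (y>.22)
        q=P[s];print(n,len(q),np.median(q,0).round(4),cv2.minAreaRect(q[:,:2].astype(np.float32)*1000))
    s=(x>.38)&(x<.55)&(y>-.34)&(y<-.12)
    a=P[s&(abs(z-.14)<.008)&(g>110)];print("shelf",len(a),a.mean(0).round(4),cv2.minAreaRect(a[:,:2].astype(np.float32)*1000))
    for d in nets.silhouettes(c,"wand"):
        q=P[d["mask"]];t=q[q[:,2]>.19];print("wandtop",len(t),t.mean(0) if len(t) else 0)
o=eyes.get_image("wrist");print(o["K"].tolist());
T=np.eye(4);ob=ctrl.get_obs();T[:3,:3]=R.from_rotvec(ob["tool_rot"]).as_matrix();T[:3,3]=ob["tool_pos"]
print((np.linalg.inv(T)@o["cam_to_world"]).round(4).tolist())
E
```

```text
scene plate rect ((475.001708984375, 203.8580322265625), (123.38245391845703, 272.8967590332031), 6.187584400177002)
flange 635 [0.4554 0.1794 0.0443] ((475.9198303222656, 157.34112548828125), (78.02275085449219, 102.06407165527344), 5.795257568359375)
cover 793 [0.4738 0.1624 0.051 ] ((476.1793518066406, 157.06895446777344), (57.805477142333984, 82.8731689453125), 6.352950572967529)
lever 402 [0.4317 0.2981 0.0658] ((433.0242004394531, 297.71124267578125), (18.857128143310547, 73.6259994506836), 89.07475280761719)
shelf 690 [ 0.4635 -0.2188  0.1393] ((465.7282409667969, -227.28099060058594), (70.25611877441406, 162.0709991455078), 0.6277784705162048)
wandtop 0 0
wandtop 54 [ 0.45506806 -0.17352969  0.19521191]
wandtop 0 0
top plate rect ((466.8703918457031, 207.09231567382812), (116.61336517333984, 254.41748046875), 6.185099124908447)
flange 373 [0.4698 0.1479 0.0447] ((473.8292541503906, 151.0106201171875), (75.9456558227539, 102.93269348144531), 6.593677043914795)
cover 410 [0.4713 0.153  0.0516] ((473.27020263671875, 152.8020782470703), (84.98003387451172, 71.76454162597656), 89.22421264648438)
lever 153 [0.4335 0.2897 0.0661] ((431.05072021484375, 291.90362548828125), (19.224117279052734, 73.21238708496094), 88.156982421875)
shelf 1423 [ 0.4661 -0.2314  0.1403] ((463.0196838378906, -233.64627075195312), (160.68702697753906, 69.23186492919922), 89.5315933227539)
wandtop 71 [ 0.45566444 -0.18231218  0.19799472]
[[371.64829954431775, 0.0, 321.8920661737193], [0.0, 371.64829954431775, 236.89103349103706], [0.0, 0.0, 1.0]]
[[0.0, 0.948, 0.3184, 0.0818], [1.0, 0.0002, -0.0007, -0.0005], [-0.0007, 0.3184, -0.948, -0.1424], [0.0, 0.0, 0.0, 1.0]]
```

```bash
cat >> h.py <<'E'
def pose():
    o=ctrl.get_obs();M=R.from_rotvec(o["tool_rot"]).as_matrix();return np.array(o["tool_pos"]),M,o
def to(target,yaw=None,p=None,M=None):
    """tool-frame shift (shares of .06) and turn (shares of .1) to a target, tool down with x at yaw(deg)"""
    if p is None:p,M,_=pose()
    s=M.T@(np.array(target)-p)/.06
    if yaw is None:return s.round(3)
    c,sn=np.cos(np.radians(yaw)),np.sin(np.radians(yaw))
    G=np.array([[c,sn,0],[sn,-c,0],[0,0,-1]])
    return s.round(3),(R.from_matrix(M.T@G).as_rotvec()/.1).round(3),(G.T@(np.array(target)-p)/.06).round(3)
E
python3 - <<'E'
from h import *
print(to((.44,.22,.34),6.2))
E
```

```text
(array([  8.193, -10.711,  -1.811]), array([ 0.   , -0.   ,  3.196]), array([  4.414, -12.742,  -1.811]))
```

Call:
jog_arm(commands=[0,0,-0.45,0,0,0.8,0,0,0,-0.45,0,0,0.8,0,0,0,-0.45,0,0,0.8,0,0,0,-0.46,0,0,0.8,0,0.315,-0.91,0,0,0,0,0,0.315,-0.91,0,0,0,0,0,0.315,-0.91,0,0,0,0,0,0.315,-0.91,0,0,0,0,0,0.315,-0.91,0,0,0,0,0,0.315,-0.91,0,0,0,0,0,0.315,-0.91,0,0,0,0,0,0.315,-0.91,0,0,0,0,0,0.315,-0.91,0,0,0,0,0,0.315,-0.91,0,0,0,0,0,0.315,-0.91,0,0,0,0,0,0.315,-0.91,0,0,0,0,0,0.315,-0.91,0,0,0,0,0,0.315,-0.91,0,0,0,0,0,0,0,0,0,0,0,0])

```text
t: 3.42
tool_pos: [0.4398, 0.2228, 0.3391]
tool_rot: [-3.136, -0.178, 0.003]
contact_force: [-0.6, -0.2, 0.0]
opening: -0.0002
grip_force: 0.0
```

```bash
cat >> h.py <<'E'
def wpts(im):
    z=im["z_map"];K=im["K"];v,u=np.mgrid[:480,:640]
    a=(u-K[0,2])/K[0,0];b=(v-K[1,2])/K[1,1];r=np.hypot(a,b)+1e-9
    k=np.tan(r)/r
    P=np.stack([a*k*z,-b*k*z,-z,np.ones_like(z)],-1)@im["cam_to_world"].T
    P=P[...,:3];P[z==0]=np.nan;return P
E
python3 - <<'E'
from h import *
p,M,o=pose();print(p,o["tool_rot"],o["contact_force"])
im=eyes.get_image("wrist");np.savez("w1.npz",**im);save("w1.png",im["image"])
P=wpts(im);x,y,z=np.moveaxis(P,-1,0)
g=im["image"].mean(-1)
for lo,hi,n in((.0415,.0475,"flange"),(.049,.0545,"cover"),(.06,.075,"lever")):
    s=(x>.35)&(x<.56)&(y>.05)&(y<.37)&(z>lo)&(z<hi);s&=(y<.22) if n!="lever" else (y>.22)
    s=cv2.morphologyEx(s.astype(np.uint8),cv2.MORPH_OPEN,np.ones((3,3)))>0
    q=P[s];print(n,len(q),np.median(q,0).round(4),cv2.minAreaRect(q[:,:2].astype(np.float32)*1000))
for c in("top","scene"):
    im=eyes.get_image(c);np.savez(c+"1.npz",**im)
    P=pts(im);
E
```

```text
[0.43980131 0.22277387 0.33914354] [-3.13649092e+00 -1.77791217e-01  2.78364615e-03] [-0.64326612 -0.22131452  0.0331908 ]
flange 1927 [0.4788 0.1612 0.0449] ((474.50640869140625, 155.16038513183594), (76.31217193603516, 100.00341033935547), 6.51257848739624)
cover 2582 [0.475  0.1561 0.0514] ((473.9985046386719, 154.8692169189453), (56.448448181152344, 80.84723663330078), 6.422013282775879)
lever 777 [0.4354 0.2931 0.0666] ((432.2801513671875, 292.6507873535156), (74.75996398925781, 18.60373306274414), 4.0391011238098145)
```

View pics/w1.png

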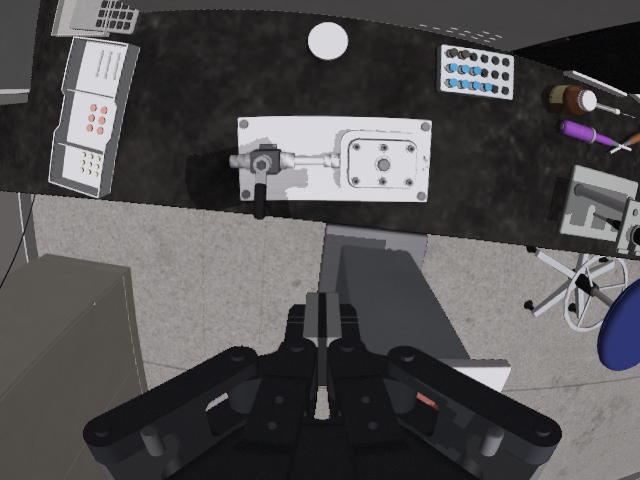

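The wrist view shows the valve hub at (262,163), the lever pointing toward the robot at (260,200), and the housing cover at (383,162). Its fit lies between those of the other two cameras: cover centre (0.474,0.155), yaw 6.4°. I go down beside the lever now.

Call:
jog_arm(commands=[-0.36,-0.48,0.5,0,0,0,0,0,0,0.95,0,0,0,0,0,0,0.95,0,0,0,0,0,0,0.95,0,0,0,0,0,0,0.95,0,0,0,0,0,0,0.5,0,0,0,0,0,0,0,0,0,0,0,0,-0.15,0,0,0,0,0,0,0,0,0,0,0,0])

```text
t: 4.7
tool_pos: [0.4164, 0.2561, 0.0545]
tool_rot: [-3.135, -0.169, -0.007]
contact_force: [-0.4, -1.0, -0.8]
opening: 0.0002
grip_force: 0.0
```

Run:
```python
from h import *
p,M,o=pose();print(p,o["contact_force"],o["q"])
im=eyes.get_image("wrist");save("w2.png",im["image"][60:420,100:540],1.3);np.savez("w2.npz",**im)
for d in (21.5,):
    r=np.array([-48,d,0]);print((R.from_rotvec([0,0,.098]).apply(r)-r)/60)
```

```text
[0.41638192 0.25606207 0.05450665] [-0.43257515 -1.00066412 -0.84828194] [ 3.98895575e-01 -9.61039552e-02  2.07220381e+00  1.39165143e-04
  1.16080907e+00  1.86164885e+00]
[-0.03122196 -0.07999391  0.        ]
```

View pics/w2.png

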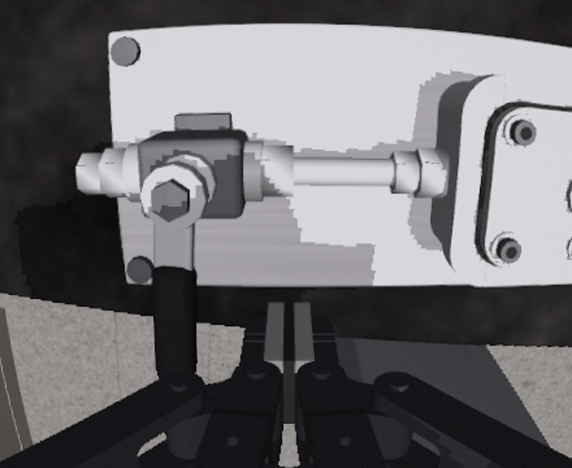

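The lever at crop (175,320) and the closed fingers at (290,330) are side by side with free space between them. Joint 6 lacks the range for a turning orbit, so I push along the arc without turning.

```bash
cat >> h.py <<'E'
YAW=np.radians(6.4);EX=np.array([np.cos(YAW),np.sin(YAW),0]);EY=np.array([-np.sin(YAW),np.cos(YAW),0])
C=np.array([.474,.155,0]);PIV=C+.140*EY
def rows(W):
    p,M,_=pose();W=np.vstack([p,W]);return (np.diff(W,axis=0)@M/.06).round(3)
E
python3 - <<'E'
from h import *
W=[]
for f in np.radians([0,10,20,30,40,50,60,70,80,90]):
    u=-np.cos(f)*EX+np.sin(f)*EY;n=np.sin(f)*EX+np.cos(f)*EY
    h=.007+.011*np.sin(f)+.0145*np.cos(f)
    W.append(PIV+.045*u-h*n+[0,0,.052])
print(rows(W).tolist());print(np.round(W,3).tolist())
E
```

```text
[[0.02, -0.197, 0.037], [-0.056, -0.108, -0.0], [-0.039, -0.125, -0.0], [-0.015, -0.139, 0.0], [0.014, -0.147, 0.0], [0.046, -0.149, 0.0], [0.079, -0.142, 0.0], [0.112, -0.127, 0.001], [0.141, -0.103, 0.001], [0.164, -0.071, 0.001]]
[[0.416, 0.268, 0.052], [0.412, 0.274, 0.052], [0.409, 0.281, 0.052], [0.407, 0.289, 0.052], [0.407, 0.298, 0.052], [0.409, 0.307, 0.052], [0.413, 0.316, 0.052], [0.418, 0.325, 0.052], [0.426, 0.332, 0.052], [0.435, 0.337, 0.052]]
```

Call:
jog_arm(commands=[0.02,-0.1,0.04,0,0,0,0,0,-0.1,0,0,0,0,0,-0.055,-0.11,0,0,0,0,0,-0.04,-0.125,0,0,0,0,0,-0.015,-0.14,0,0,0,0,0,0.015,-0.145,0,0,0,0,0,0.045,-0.15,0,0,0,0,0,0.08,-0.14,0,0,0,0,0,0.11,-0.125,0,0,0,0,0,0.14,-0.1,0,0,0,0,0,0,0,0,0,0,0,0])

```text
t: 6.12
tool_pos: [0.4253, 0.3316, 0.0496]
tool_rot: [-3.135, -0.169, -0.001]
contact_force: [1.3, -0.7, 0.4]
opening: 0.0001
grip_force: 0.0
```

```bash
cat >> h.py <<'E'
def lever(cam):
    im=eyes.get_image(cam);P=wpts(im) if cam=="wrist" else pts(im)
    dx=(P[...,:]-PIV);a=dx@EX;b=dx@EY;z=P[...,2];g=im["image"].max(-1)
    s=(np.hypot(a,b)<.07)&(np.hypot(a,b)>.022)&(z>.060)&(z<.072)&(g<90)&(b>-.02)
    s=cv2.morphologyEx(s.astype(np.uint8),cv2.MORPH_OPEN,np.ones((2,2)))>0
    A,B=a[s],b[s];return len(A),np.degrees(np.arctan2(np.median(B),-np.median(A))).round(1)
E
python3 - <<'E'
from h import *
p,M,o=pose();print(p,o["contact_force"])
W=[np.array([.435,.337,.052])];print(rows(W))
print([lever(c) for c in("wrist","top","scene")])
im=eyes.get_image("wrist");save("w3.png",im["image"][60:420,100:540],1.3)
E
```

```text
[0.42526959 0.33164706 0.04964379] [ 1.32499429 -0.71597607  0.42772147]
[[ 0.171 -0.071 -0.039]]
[(4888, np.float64(nan)), (11, np.float64(69.3)), (111, np.float64(nan))]
```

View pics/w3.png

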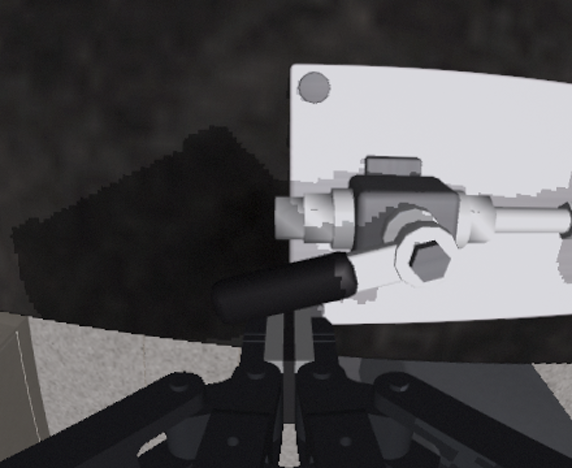

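The lever at crop (285,285) is about 15° short of in line with the pipe. I push on to the stop.

Call:
jog_arm(commands=[0.08,-0.035,0,0,0,0,0,0.08,-0.035,0,0,0,0,0,0.03,0,0,0,0,0,0,0,0,0,0,0,0,0])

```text
t: 6.82
tool_pos: [0.4355, 0.3362, 0.0494]
tool_rot: [-3.137, -0.169, -0.0]
contact_force: [-1.0, 0.0, 0.6]
opening: -0.0002
grip_force: 0.6
```

Call:
jog_arm(commands=[0.03,0,0,0,0,0,0,0.03,0,0,0,0,0,0,0,0,0,0,0,0,0])

```text
t: 7.2
tool_pos: [0.4375, 0.3367, 0.0494]
tool_rot: [-3.137, -0.169, 0.006]
contact_force: [-8.0, 0.5, 3.4]
opening: 0.0001
grip_force: 3.5
```

Call:
jog_arm(commands=[0.03,0,0,0,0,0,0,0,0,0,0,0,0,0])

```text
t: 7.45
tool_pos: [0.4377, 0.3367, 0.0493]
tool_rot: [3.136, 0.169, -0.012]
contact_force: [-13.0, -1.5, 7.9]
opening: -0.0001
grip_force: 6.5
```

Run:
```python
from h import *
im=eyes.get_image("wrist");np.savez("w4.npz",**im);save("w4.png",im["image"][60:420,100:540],1.3)
p,M,o=pose();print(p,o["contact_force"])
```

```text
[0.43768022 0.3366977  0.0492592 ] [-13.36488188  -0.19410907   7.28466642]
```

View pics/w4.png

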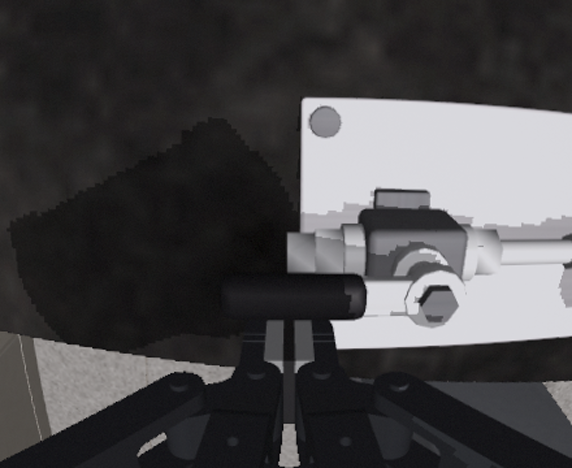

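The lever lies in line with the pipe, at crop y≈295 with the hub at (437,303), and the force rises without movement, so it is at its stop. I back off and go to the wand.

Call:
jog_arm(commands=[-0.25,0,0,0,0,0,0,0,0,-0.9,0,0,0,0,0,0,-0.95,0,0,0,0,0,0,-0.95,0,0,0,0,0,0,-0.95,0,0,0,0,0,0,-0.45,0,0,0,0,-0.15,0.94,0,0,0,0,60,-0.15,0.94,0,0,0,0,60,-0.15,0.94,0,0,0,0,60,-0.15,0.94,0,0,0,0,60,-0.15,0.94,0,0,0,0,60,-0.15,0.94,0,0,0,0,60,-0.15,0.94,0,0,0,0,60,-0.15,0.94,0,0,0,0,60,-0.15,0.94,0,0,0,0,60,0,0,0,0,0,0,60])

```text
t: 9.5
tool_pos: [0.3992, -0.1816, 0.3014]
tool_rot: [3.136, 0.159, 0.0]
contact_force: [0.4, -0.2, 0.7]
opening: 0.0599
grip_force: 0.0
```

Run:
```python
from h import *
p,M,o=pose();print(p,o["tool_rot"],o["contact_force"])
im=eyes.get_image("wrist");np.savez("w5.npz",**im)
P=wpts(im);x,y,z=np.moveaxis(P,-1,0);g=im["image"].max(-1)
for d in nets.silhouettes("wrist","wand"):
    q=P[d["mask"]];q=q[q[:,2]>.19];print(d["p"],d["bbox"],len(q),np.median(q,0) if len(q) else np.nanmedian(P[d["mask"]],0))
s=(abs(x-.455)<.02)&(abs(y+.18)<.022)&(z>.196)&(z<.206)
q=P[s];print("top",len(q),q.mean(0),q.min(0),q.max(0))
s=(abs(x-.455)<.03)&(abs(y+.18)<.03)&(z>.16)&(z<.206)
q=P[s];print("head",len(q),q.min(0),q.max(0))
s=(abs(x-.465)<.07)&(abs(y+.23)<.1)&(abs(z-.14)<.005)
q=P[s][:,:2].astype(np.float32);print("shelf",cv2.minAreaRect(q*1000))
save("w5.png",im["image"])
```

```text
[ 0.3991777  -0.18163794  0.30136073] [3.13611024e+00 1.58898943e-01 2.82858376e-04] [ 0.38844627 -0.21750818  0.66363024]
0.97 [369.5, 11.0, 483.1, 60.5] 0 [ 0.6096114  -0.30584682  0.01903586]
0.82 [311.9, 132.2, 350.1, 169.0] 822 [ 0.45783964 -0.18079585  0.19823073]
0.75 [275.8, 28.4, 409.3, 50.2] 0 [ 0.56867069 -0.15760371  0.01966229]
top 677 [ 0.45719734 -0.18090663  0.1985789 ] [ 0.44723443 -0.19114783  0.1960191 ] [ 0.46703263 -0.17108039  0.20235559]
head 892 [ 0.44638656 -0.19155394  0.16075785] [ 0.46830639 -0.16969388  0.20235559]
shelf ((463.5008544921875, -230.8966522216797), (69.56443786621094, 160.5527801513672), 0.22608117759227753)
```

View pics/w5.png

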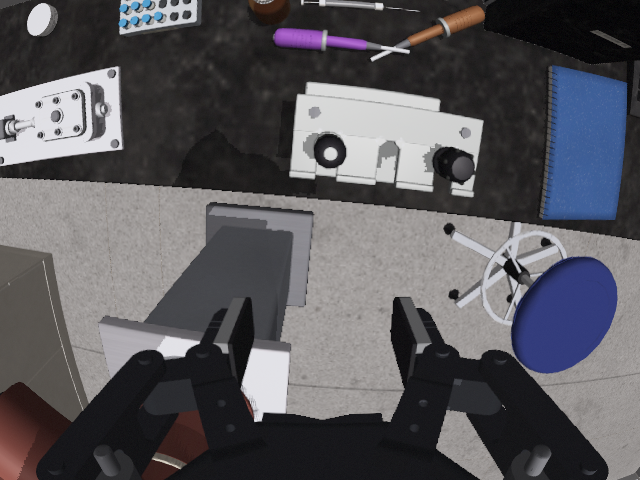

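The wand head shows at (331,150), the nut driver at (458,165), and the brown and purple look-alikes at (450,25) and (300,38) are outside the stand. The chosen wand is confirmed at (0.457,-0.181), so I move over it.

Call:
jog_arm(commands=[0.48,0.04,0,0,0,0,60,0.48,0.04,0.3,0,0,0,60,0,0,0.6,0,0,0,60,0,0,0,0,0,0,60])

```text
t: 10.1
tool_pos: [0.4566, -0.1744, 0.2443]
tool_rot: [-3.133, -0.174, 0.008]
contact_force: [0.0, -0.6, 0.2]
opening: 0.0602
grip_force: 0.0
```

Run:
```python
from h import *
p,M,o=pose();print(p,o["tool_rot"],M.round(3).tolist(), to((.457,-.181,.158),6.4))
```

```text
[ 0.45657667 -0.17440277  0.2443118 ] [-3.13344278 -0.17372384  0.00794571] [[0.994, 0.111, -0.005], [0.111, -0.994, 0.003], [-0.005, -0.004, -1.0]] (array([0.002, 0.115, 1.438]), array([-0.036,  0.049, -0.009]), array([-0.005,  0.11 ,  1.439]))
```

Call:
jog_arm(commands=[0,0.115,0.3,-0.04,0.05,0,60,0,0,0.5,0,0,0,60,0,0,0.4,0,0,0,60,0,0,0.2,0,0,0,60,0,0,0,0,0,0,60])

```text
t: 10.72
tool_pos: [0.4589, -0.1836, 0.164]
tool_rot: [3.133, 0.17, 0.008]
contact_force: [0.2, 0.4, 0.0]
opening: 0.0599
grip_force: 0.0
```

Run:
```python
from h import *
p,M,o=pose();print(p,o["tool_rot"],o["contact_force"], to((.457,-.181,.158),6.4))
```

```text
[ 0.45891338 -0.18361442  0.16397693] [3.13312883 0.17020185 0.00846679] [0.1541689  0.36394949 0.02696475] (array([-0.027, -0.047,  0.099]), array([ 0.041, -0.052, -0.032]), array([-0.027, -0.047,  0.1  ]))
```

Call:
jog_arm(commands=[0,0,0.09,0.04,-0.05,0,60,0,0,0,0,0,0,60,0,0,0,0,0,0,60])

```text
t: 11.1
tool_pos: [0.4591, -0.1842, 0.1587]
tool_rot: [3.137, 0.169, 0.001]
contact_force: [0.4, 0.4, -0.8]
opening: 0.06
grip_force: 0.0
```

Run:
```python
from h import *
for i in range(3):
    p,M,o=pose();print(o["t"],p,o["tool_rot"],o["contact_force"], to((.457,-.181,.158),6.4)); eyes.get_image("top")
```

```text
11.1 [ 0.45910959 -0.18424034  0.15868294] [3.13654745e+00 1.69139666e-01 1.12480768e-03] [ 0.38673242  0.38149508 -0.76870393] (array([-0.029, -0.057,  0.011]), array([ 0.005, -0.007, -0.04 ]), array([-0.029, -0.058,  0.011]))
11.15 [ 0.45904641 -0.18422307  0.15857697] [3.13664096e+00 1.69087026e-01 9.36453617e-04] [ 0.11101211 -0.21621318 -0.30502518] (array([-0.028, -0.057,  0.01 ]), array([ 0.004, -0.006, -0.04 ]), array([-0.028, -0.057,  0.01 ]))
11.2 [ 0.45900048 -0.18418635  0.15849042] [3.13671811e+00 1.69121261e-01 7.47188645e-04] [-0.61110116 -0.66726645  0.52549383] (array([-0.027, -0.056,  0.008]), array([ 0.003, -0.005, -0.04 ]), array([-0.027, -0.056,  0.008]))
```

Call:
jog_arm(commands=[-0.03,-0.055,0,0,0,-0.04,40,0,0,0,0,0,0,30,0,0,0,0,0,0,26])

```text
t: 11.62
tool_pos: [0.4566, -0.1809, 0.1581]
tool_rot: [3.137, 0.176, 0.0]
contact_force: [-0.3, -0.1, -0.7]
opening: 0.0258
grip_force: 0.0
```

Call:
jog_arm(commands=[0,0,0,0,0,0,20,0,0,0,0,0,0,15,0,0,0,0,0,0,15], newtons=40)

```text
t: 12.0
tool_pos: [0.4567, -0.1811, 0.1582]
tool_rot: [3.136, 0.175, 0.0]
contact_force: [-0.0, -0.5, 0.8]
opening: 0.0221
grip_force: 39.2
```

Gripped at 39 N with no side force, so the grasp is well centred. I lift straight up and go above the start point.

Call:
jog_arm(commands=[0,0,-0.3,0,0,0,15,0,0,-0.6,0,0,0,15,0,0,-0.6,0,0,0,15,0,0,-0.45,0,0,0,15,0,0,0,0,0,0,15,0.06,-0.4,0,0,0,0,15,0.12,-0.78,0,0,0,0,15,0.12,-0.78,0,0,0,0,15,0.12,-0.78,0,0,0,0,15,0.12,-0.78,0,0,0,0,15,0.12,-0.78,0,0,0,0,15,0.12,-0.78,0,0,0,0,15,0.12,-0.78,0,0,0,0,15,0.06,-0.4,0,0,0,0,15,0,0,0,0,0,0,15,0,0,0,0,0,0,15])

```text
t: 14.0
tool_pos: [0.4716, 0.1981, 0.2741]
tool_rot: [3.136, 0.175, -0.003]
contact_force: [0.7, 0.0, -1.5]
opening: 0.0215
grip_force: 39.4
```

Run:
```python
from h import *
p,M,o=pose();print(p,o["tool_rot"],o["opening"],to(C+.0438*EY+[0,0,.185],6.4))
im=eyes.get_image("wrist");np.savez("w6.npz",**im)
P=wpts(im);x,y,z=np.moveaxis(P,-1,0)
for lo,hi,n in((.0415,.0475,"flange"),(.049,.0545,"cover")):
    s=(x>.35)&(x<.56)&(y>.05)&(y<.225)&(z>lo)&(z<hi)
    s=cv2.morphologyEx(s.astype(np.uint8),cv2.MORPH_OPEN,np.ones((3,3)))>0
    q=P[s];print(n,len(q),cv2.minAreaRect(q[:,:2].astype(np.float32)*1000))
```

```text
[0.47159527 0.19810272 0.27408795] [ 3.13596129e+00  1.75051055e-01 -2.62440393e-03] 0.021508122089488064 (array([-0.038, -0.013,  1.485]), array([ 0.007,  0.017, -0.002]), array([-0.04 , -0.012,  1.485]))
flange 2439 ((474.8045959472656, 154.58128356933594), (75.84412384033203, 99.35610961914062), 6.227429389953613)
cover 3423 ((474.3232116699219, 154.8986053466797), (56.77558517456055, 80.19300079345703), 6.060975551605225)
```

Call:
jog_arm(commands=[-0.04,-0.03,0.6,0,0,0,15,0,0,0.6,0,0,0,15,0,0,0.38,0,0,0,15,0,0,0,0,0,0,15,0,0,0,0,0,0,15])

```text
t: 14.68
tool_pos: [0.4702, 0.1998, 0.1816]
tool_rot: [-3.136, -0.174, -0.003]
contact_force: [-0.4, 0.3, -0.2]
opening: 0.0215
grip_force: 39.4
```

Run:
```python
from h import *
p,M,o=pose();print(p,o["tool_rot"],to(C+.0438*EY+[0,0,.162],6.4))
im=eyes.get_image("wrist");np.savez("w7.npz",**im);save("w7.png",im["image"][120:360,180:480],2)
P=wpts(im);d=(P-C);a=d@EX;b=d@EY;z=P[...,2]
tcp=((p-C)@EX,(p-C)@EY);print("tcp plate",np.round(tcp,4))
for lo in np.arange(.06,.14,.01):
    s=(z>lo)&(z<lo+.01)&(np.hypot(a-tcp[0],b-tcp[1])<.02);print(lo.round(3),s.sum(),(np.median(a[s])*1e3).round(1),(b[s].min()*1e3).round(1),(b[s].max()*1e3).round(1))
for c in("top","scene"):
    im=eyes.get_image(c);np.savez(c+"7.npz",**im)
    if c=="scene":save("s7.png",im["image"][240:420,170:390],3.4)
```

```text
[0.47017427 0.19980877 0.18159781] [-3.13648396e+00 -1.73919323e-01 -2.77677603e-03] (array([-0.02 ,  0.019,  0.327]), array([-0.002, -0.018, -0.009]), array([-0.02 ,  0.019,  0.327]))
tcp plate [0.0012 0.045 ]
0.06 4 3.6 43.0 45.9
0.07 27 3.6 42.3 47.2
0.08 38 3.8 42.4 47.2
0.09 35 3.5 42.5 47.1
0.1 32 4.8 41.4 48.3
0.11 47 5.9 40.9 48.8
0.12 98 6.7 39.4 51.4
0.13 147 6.7 38.4 51.4
0.14 129 7.1 38.7 51.1
```

View pics/w7.png

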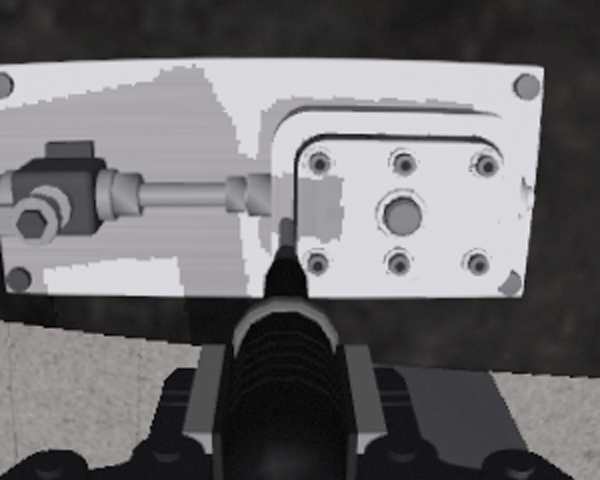

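The wrist picture shows the snout tip at crop (287,240), just outside the gasket line at the middle of the valve side. The wand is straight, and its tip is within 0.3 mm of the TCP axis by depth. I lower it to the start.

Call:
jog_arm(commands=[-0.023,0.012,0.11,0,0,0,15,0,0,0.11,0,0,0,15,0,0,0.1,0,0,0,15,0,0,0,0,0,0,15,0,0,0,0,0,0,15])

```text
t: 15.45
tool_pos: [0.4682, 0.1994, 0.1611]
tool_rot: [3.137, 0.176, -0.0]
contact_force: [0.1, -0.5, -0.7]
opening: 0.0219
grip_force: 39.4
```

```bash
cat >> h.py <<'E'
def tip():
    p,M,o=pose();p=p-.1132*-M[:,2]*1.0 if 0 else p+.1132*M[:,2]
    d=p-C;print("t",o["t"],"tip plate mm",(np.array([d@EX,d@EY,p[2]])*1e3).round(2)+[.2,-.3,0],"yaw",np.degrees(np.arctan2(M[1,0],M[0,0])).round(2),"tilt",M[:2,2].round(4),o["contact_force"].round(1))
E
python3 - <<'E'
from h import *
tip();im=eyes.get_image("wrist");np.savez("w8.npz",**im);save("w8.png",im["image"][170:290,250:410],4);tip()
E
```

```text
t 15.45 tip plate mm [-0.65 44.49 47.89] yaw 6.41 tilt [-0.0001 -0.    ] [ 0.1 -0.5 -0.7]
t 15.5 tip plate mm [-0.49 44.48 48.09] yaw 6.41 tilt [0.0003 0.0001] [-0.1  0.3 -1.6]
```

View pics/w8.png

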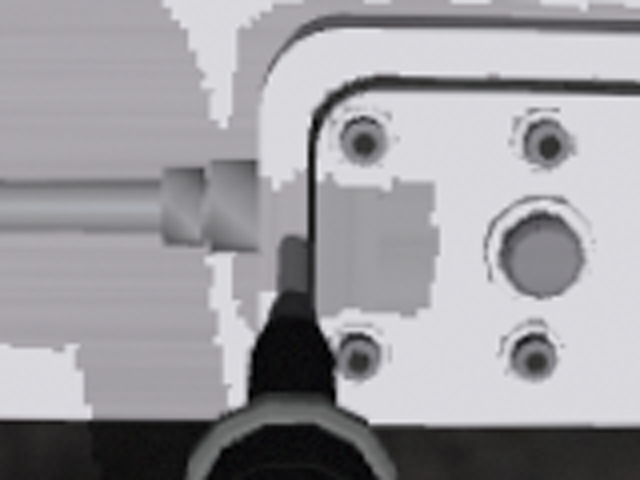

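The tip at crop (294,240) is about 3 mm outside the gasket line at x=312, clear of the cover, with no force. I start the round.

Call:
jog_arm(commands=[0.04,0.006,0,0,0,0,15,0.075,0,0,0,0,0,15,0.075,0,0,0,0,0,15,0.075,0,0,0,0,0,15,0.035,0,0,0,0,0,15,0.075,0.012,0,0,0,0,15,0.067,0.034,0,0,0,0,15,0.0535,0.0535,0,0,0,0,15,0.034,0.067,0,0,0,0,15,0.012,0.075,0,0,0,0,15,0,0.04,0,0,0,0,15,0,0,0,0,0,0,15])

```text
t: 17.0
tool_pos: [0.5023, 0.1856, 0.1611]
tool_rot: [-3.137, -0.175, 0.0]
contact_force: [0.1, 0.6, -0.7]
opening: 0.022
grip_force: 39.4
```

Run:
```python
from h import *
tip();eyes.get_image("top");tip()
```

```text
t 17.0 tip plate mm [31.73 27.01 47.89] yaw 6.38 tilt [-0.0001  0.    ] [ 0.1  0.6 -0.7]
t 17.05 tip plate mm [31.75 27.15 47.93] yaw 6.4 tilt [-0.      0.0001] [-0.2 -1.1 -0.5]
```

Call:
jog_arm(commands=[0.006,0.04,0,0,0,0,15,0,0.075,0,0,0,0,15,0,0.075,0,0,0,0,15,0,0.075,0,0,0,0,15,0,0.075,0,0,0,0,15,0,0.075,0,0,0,0,15,0,0.075,0,0,0,0,15,0,0.075,0,0,0,0,15,0,0.075,0,0,0,0,15,0,0.075,0,0,0,0,15,0,0.075,0,0,0,0,15,0,0.075,0,0,0,0,15,0,0.04,0,0,0,0,15,0,0,0,0,0,0,15])

```text
t: 18.8
tool_pos: [0.5088, 0.1318, 0.1611]
tool_rot: [-3.137, -0.175, 0.0]
contact_force: [0.8, -0.3, -1.4]
opening: 0.0218
grip_force: 39.4
```

Run:
```python
from h import *
tip();im=eyes.get_image("wrist");tip()
P=wpts(im);d=(P-C);a=d@EX*1e3;b=d@EY*1e3;z=P[...,2]
s=(z>.049)&(z<.0545)&(abs(a)<40)&(abs(b)<50);q=np.stack([a[s],b[s]],-1).astype(np.float32);print(cv2.minAreaRect(q))
t=(z>.055)&(z<.08)&(a>25)&(a<45)&(abs(b+27)<10);print(t.sum(),np.median(a[t]),b[t].min(),b[t].max())
```

```text
t 18.8 tip plate mm [ 32.17 -27.23  47.89] yaw 6.39 tilt [-0.      0.0001] [ 0.8 -0.3 -1.4]
t 18.85 tip plate mm [ 32.17 -27.13  47.91] yaw 6.4 tilt [-0.      0.0001] [-0.4  0.1 -1. ]
((3.0851306915283203, 0.6082115173339844), (57.350730895996094, 82.41920471191406), 5.306962966918945)
84 34.264997462621125 -29.576591378725105 -24.678849866027104
```

Call:
jog_arm(commands=[0,0.04,0,0,0,0,15,-0.012,0.075,0,0,0,0,15,-0.034,0.067,0,0,0,0,15,-0.0535,0.0535,0,0,0,0,15,-0.067,0.034,0,0,0,0,15,-0.075,0.012,0,0,0,0,15,-0.073,0,0,0,0,0,15,-0.073,0,0,0,0,0,15,-0.073,0,0,0,0,0,15,-0.073,0,0,0,0,0,15,-0.073,0,0,0,0,0,15,-0.073,0,0,0,0,0,15,-0.073,0,0,0,0,0,15,-0.04,0,0,0,0,0,15,0,0,0,0,0,0,15])

```text
t: 20.72
tool_pos: [0.4633, 0.1098, 0.1611]
tool_rot: [-3.137, -0.175, -0.0]
contact_force: [-0.4, 0.3, 0.0]
opening: 0.0218
grip_force: 39.4
```

Run:
```python
from h import *
tip();im=eyes.get_image("wrist");tip()
save("w9.png",im["image"][170:290,250:410],4)
```

```text
t 20.725 tip plate mm [-15.44 -44.    47.93] yaw 6.4 tilt [0.0001 0.    ] [-0.4  0.3  0. ]
t 20.775 tip plate mm [-15.32 -44.02  47.96] yaw 6.4 tilt [ 0.0002 -0.    ] [ 0.1 -0.5 -0.8]
```

View pics/w9.png

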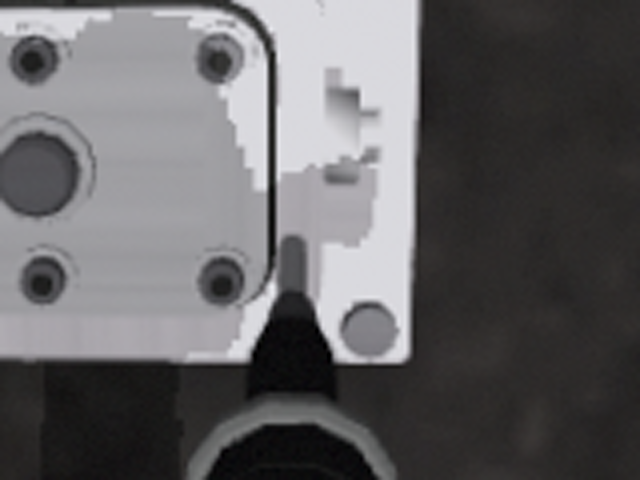

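The tip at crop (293,240) is about 3 mm outside the gasket line at x=271 on the far side, as planned. I continue.

Call:
jog_arm(commands=[-0.034,-0.006,0,0,0,0,15,-0.075,-0.012,0,0,0,0,15,-0.067,-0.034,0,0,0,0,15,-0.0535,-0.0535,0,0,0,0,15,-0.034,-0.067,0,0,0,0,15,-0.012,-0.075,0,0,0,0,15,0,-0.075,0,0,0,0,15,0,-0.075,0,0,0,0,15,0,-0.075,0,0,0,0,15,0,-0.075,0,0,0,0,15,0,-0.075,0,0,0,0,15,0,-0.075,0,0,0,0,15,0,-0.04,0,0,0,0,15,0,0,0,0,0,0,15])

```text
t: 22.52
tool_pos: [0.442, 0.1521, 0.1611]
tool_rot: [3.137, 0.176, 0.0]
contact_force: [0.3, 0.4, -0.6]
opening: 0.0213
grip_force: 39.4
```

Run:
```python
from h import *
tip();im=eyes.get_image("top");tip()
```

```text
t 22.525 tip plate mm [-31.9    0.4   47.92] yaw 6.42 tilt [ 0.     -0.0001] [ 0.3  0.4 -0.6]
t 22.575 tip plate mm [-31.88   0.28  47.94] yaw 6.41 tilt [ 0.0001 -0.0001] [-0.6  0.3 -1.1]
```

Call:
jog_arm(commands=[0,-0.04,0,0,0,0,15,0,-0.075,0,0,0,0,15,0,-0.075,0,0,0,0,15,0,-0.075,0,0,0,0,15,0,-0.075,0,0,0,0,15,0,-0.075,0,0,0,0,15,0,-0.075,0,0,0,0,15,0.012,-0.075,0,0,0,0,15,0.034,-0.067,0,0,0,0,15,0.0535,-0.0535,0,0,0,0,15,0.067,-0.034,0,0,0,0,15,0.075,-0.012,0,0,0,0,15,0.075,0,0,0,0,0,15,0.075,0,0,0,0,0,15,0.075,0,0,0,0,0,15,0.075,0,0,0,0,0,15,0.03,0,0,0,0,0,15,0,0,0,0,0,0,15])

```text
t: 24.82
tool_pos: [0.4713, 0.1994, 0.1611]
tool_rot: [3.137, 0.175, -0.0]
contact_force: [0.2, -0.3, -0.5]
opening: 0.0215
grip_force: 39.4
```

Run:
```python
from h import *
tip();im=eyes.get_image("top");tip()
p,M,o=pose();print(p)
q=p+[0,0,.113];print(to((.4567,-.1811,p[2]+.113),6.4,q-[0,0,0],M))
```

```text
t 24.825 tip plate mm [ 2.44 44.13 47.9 ] yaw 6.4 tilt [-0.0002 -0.    ] [ 0.2 -0.3 -0.5]
t 24.875 tip plate mm [ 2.32 44.18 47.86] yaw 6.41 tilt [-0.0002  0.    ] [ 0.2 -0.5 -0.9]
[0.47116616 0.1994342  0.16106086]
(array([-0.947,  6.276,  0.   ]), array([-0.   ,  0.002,  0.001]), array([-0.947,  6.276,  0.   ]))
```

The round is complete: the tip is back at the start, 2 mm past it, with no contact force. I go up and back to above the stand.

Call:
jog_arm(commands=[0,0,-0.3,0,0,0,15,0,0,-0.6,0,0,0,15,0,0,-0.6,0,0,0,15,0,0,-0.4,0,0,0,15,-0.06,0.39,0,0,0,0,15,-0.118,0.785,0,0,0,0,15,-0.118,0.785,0,0,0,0,15,-0.118,0.785,0,0,0,0,15,-0.118,0.785,0,0,0,0,15,-0.118,0.785,0,0,0,0,15,-0.118,0.785,0,0,0,0,15,-0.118,0.785,0,0,0,0,15,-0.06,0.39,0,0,0,0,15,0,0,0,0,0,0,15,0,0,0,0,0,0,15,0,0,0,0,0,0,15])

```text
t: 26.88
tool_pos: [0.457, -0.1801, 0.2755]
tool_rot: [3.136, 0.178, 0.001]
contact_force: [-0.3, -0.7, 0.0]
opening: 0.0217
grip_force: 39.5
```

Run:
```python
from h import *
p,M,o=pose();print(p,o["contact_force"],to((.4567,-.1811,.1582),6.4))
```

```text
[ 0.45696357 -0.18011067  0.27551502] [-0.31416453 -0.69917837  0.03136821] (array([-0.007,  0.016,  1.955]), array([ 0.001, -0.005,  0.015]), array([-0.006,  0.016,  1.955]))
```

Call:
jog_arm(commands=[-0.007,0.016,0.2,0,0,0.015,15,0,0,0.5,0,0,0,15,0,0,0.5,0,0,0,15,0,0,0.4,0,0,0,15,0,0,0.2,0,0,0,15,0,0,0,0,0,0,15,0,0,0,0,0,0,15])

```text
t: 27.75
tool_pos: [0.4571, -0.1823, 0.1682]
tool_rot: [3.136, 0.173, 0.002]
contact_force: [-0.1, -0.6, 0.4]
opening: 0.022
grip_force: 39.4
```

Run:
```python
from h import *
p,M,o=pose();print(p,o["contact_force"],to((.4567,-.1811,.1582),6.4))
```

```text
[ 0.45713718 -0.1823243   0.16824973] [-0.05954648 -0.61956972  0.36572794] (array([-0.005, -0.021,  0.167]), array([ 0.011, -0.015, -0.012]), array([-0.005, -0.021,  0.167]))
```

Call:
jog_arm(commands=[-0.005,-0.018,0.08,0,0,-0.01,15,0,0,0.06,0,0,0,15,0,0,0.02,0,0,0,15,0,0,0,0,0,0,15,0,0,0,0,0,0,15])

```text
t: 28.38
tool_pos: [0.4562, -0.1811, 0.1582]
tool_rot: [3.137, 0.175, 0.001]
contact_force: [-2.8, 1.5, 6.0]
opening: 0.0217
grip_force: 39.9
```

The collar is resting on the shelf at the same height as before. I release and look.

Call:
jog_arm(commands=[0,0,-0.01,0,0,0,24,0,0,0,0,0,0,45,0,0,0,0,0,0,60,0,0,-0.3,0,0,0,60,0,0,-0.9,0,0,0,60,0,0,-0.8,0,0,0,60,0,0,0,0,0,0,20,0,0,0,0,0,0,0])

```text
t: 29.38
tool_pos: [0.4561, -0.1811, 0.2787]
tool_rot: [3.136, 0.175, 0.001]
contact_force: [-0.1, -0.6, -0.8]
opening: 0.0241
grip_force: 0.0
```

Run:
```python
from h import *
p,M,o=pose();print(p,o["contact_force"])
for c in("top","scene"):
    im=eyes.get_image(c);P=pts(im);a=np.load(c+"0.npz")
    for d in nets.silhouettes(c,"wand"):
        q=P[d["mask"]];t=q[q[:,2]>.19];print(c,round(d["p"],2),d["bbox"],np.nanmedian(q,0).round(3),len(t),t.mean(0).round(4) if len(t) else 0)
    if c=="scene": save("s9.png",np.hstack([a["image"][130:260,330:440],im["image"][130:260,330:440]]),3.4)
# target: closed fingers, start of closing swing, on +x side of lever
e=PIV+.045*EY+.035*EX+[0,0,.30];print("above start",e,to(e,6.4))
```

```text
[ 0.45611805 -0.18105496  0.27874901] [-0.10618887 -0.58600686 -0.84069703]
top 0.65 [381.9, 213.3, 420.5, 219.5] [ 0.567 -0.154  0.021] 0 0
top 0.61 [449.5, 187.3, 470.2, 197.6] [ 0.624 -0.33   0.024] 3 [ 0.5041 -0.171   0.5728]
scene 0.85 [318.6, 202.2, 358.2, 237.6] [ 0.568 -0.146  0.017] 0 0
scene 0.76 [345.3, 180.8, 355.6, 215.2] [ 0.613 -0.301  0.016] 0 0
scene 0.73 [380.1, 157.4, 393.6, 207.9] [ 0.454 -0.172  0.165] 55 [ 0.4555 -0.1741  0.1952]
above start [0.48816012 0.34274848 0.3       ] (array([ 1.509, -8.61 , -0.381]), array([-0.017,  0.023, -0.004]), array([ 1.514, -8.609, -0.392]))
```

View pics/s9.png

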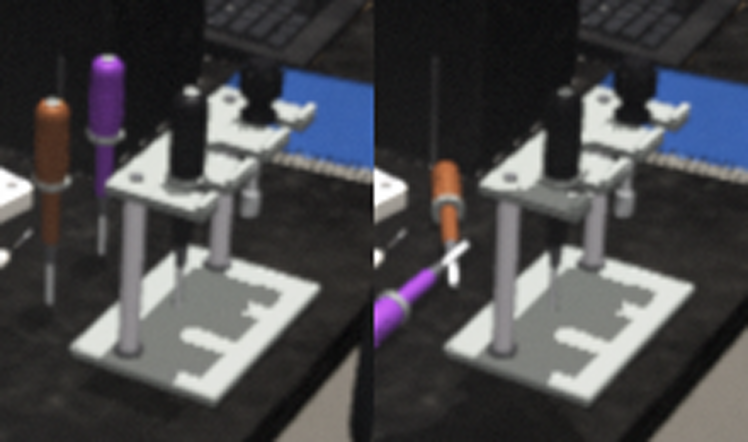

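The right half shows the wand (at (565,130)) upright in its slot as before, and the nut driver untouched. The brown and purple look-alikes were balanced on their tips and had already toppled before I came near. Next I shut the valve, after checking the height of the pipe stub under the lever.

Run:
```python
from h import *
for n in("w1","w2"):
    im=dict(np.load(n+".npz"));P=wpts(im);d=P-PIV;a=d@EX*1e3;b=d@EY*1e3;z=P[...,2]*1e3
    for lo in range(10,90,10):
        s=(abs(a)<14)&(b>lo)&(b<lo+10)
        if s.sum():print(n,lo,np.nanmax(z[s]).round(1))
```

```text
w1 10 44.7
w1 20 38.9
w1 30 36.8
w1 40 35.4
w1 50 1.7
w1 60 1.8
w1 70 2.1
w1 80 2.2
w2 10 64.9
w2 20 39.3
w2 30 36.3
w2 40 35.4
w2 50 1.6
w2 60 2.0
w2 70 1.9
w2 80 1.6
```

Call:
jog_arm(commands=[0.15,-0.85,-0.3,0,0,0,0,0.15,-0.86,-0.1,0,0,0,0,0.15,-0.86,0,0,0,0,0,0.15,-0.86,0,0,0,0,0,0.15,-0.86,0,0,0,0,0,0.15,-0.86,0,0,0,0,0,0.15,-0.86,0,0,0,0,0,0.15,-0.86,0,0,0,0,0,0.15,-0.86,0,0,0,0,0,0.15,-0.86,0,0,0,0,0,0,0,0.9,0,0,0,0,0,0,0.9,0,0,0,0,0,0,0.6,0,0,0,0,0,0,0,0,0,0,0,0,0,0,0,0,0,0])

```text
t: 31.45
tool_pos: [0.489, 0.3415, 0.1595]
tool_rot: [-3.136, -0.175, -0.002]
contact_force: [0.9, -0.5, 0.3]
opening: 0.0003
grip_force: 0.0
```

Run:
```python
from h import *
p,M,o=pose();print(p,o["contact_force"])
W=[PIV+.047*EY+.030*EX+[0,0,.0535]]
for f in np.radians([90,80,70,60,50,40,30,20,10,0]):
    u=-np.cos(f)*EX+np.sin(f)*EY;n=np.sin(f)*EX+np.cos(f)*EY
    h=.007+.011*np.sin(f)+.0145*np.cos(f)
    W.append(PIV+.047*u+h*n+[0,0,.0535])
print(rows(W).tolist());print(np.round(W,4)[[0,1,-1]].tolist())
```

```text
[0.48899105 0.34150982 0.15949734] [ 0.92543157 -0.48792082  0.25105086]
[[-0.098, -0.054, 1.767], [-0.2, 0.0, -0.0], [-0.102, -0.047, -0.0], [-0.117, -0.033, -0.0], [-0.13, -0.013, -0.0], [-0.139, 0.011, -0.0], [-0.143, 0.04, -0.0], [-0.139, 0.072, -0.0], [-0.127, 0.104, -0.0], [-0.107, 0.133, -0.0], [-0.079, 0.158, -0.0]]
[[0.483, 0.3442, 0.0535], [0.471, 0.3428, 0.0535], [0.4093, 0.3103, 0.0535]]
```

Call:
jog_arm(commands=[-0.05,-0.054,0.6,0,0,0,0,0,0,0.6,0,0,0,0,0,0,0.4,0,0,0,0,0,0,0.16,0,0,0,0,0,0,0,0,0,0,0,0,0,0,0,0,0,0])

```text
t: 32.2
tool_pos: [0.4864, 0.3448, 0.0547]
tool_rot: [-3.135, -0.175, -0.005]
contact_force: [-0.3, 0.4, -0.2]
opening: -0.0002
grip_force: 0.0
```

Call:
jog_arm(commands=[-0.125,0,0,0,0,0,0,-0.125,0,0,0,0,0,0,-0.1,-0.045,0,0,0,0,0,-0.115,-0.035,0,0,0,0,0,-0.13,-0.013,0,0,0,0,0,-0.14,0.01,0,0,0,0,0,-0.143,0.04,0,0,0,0,0,-0.14,0.072,0,0,0,0,0,-0.127,0.104,0,0,0,0,0,-0.107,0.133,0,0,0,0,0,0,0,0,0,0,0,0,0,0,0,0,0,0,0])

```text
t: 33.7
tool_pos: [0.4112, 0.3192, 0.0519]
tool_rot: [3.136, 0.174, -0.003]
contact_force: [-0.4, 0.0, 0.5]
opening: 0.0001
grip_force: 0.0
```

Run:
```python
from h import *
p,M,o=pose();print(p,o["contact_force"])
print(rows([[.4093,.3103,.0535]]))
```

```text
[0.41124577 0.31923864 0.05188496] [-0.41976727  0.03902166  0.53996703]
[[-0.049  0.144 -0.027]]
```

Call:
jog_arm(commands=[-0.03,0.08,0,0,0,0,0,-0.02,0.07,0,0,0,0,0,0,0,0,0,0,0,0,0,0,0,0,0,0,0])

```text
t: 34.2
tool_pos: [0.4099, 0.3102, 0.0524]
tool_rot: [3.136, 0.175, -0.001]
contact_force: [0.6, -0.2, 0.2]
opening: -0.0002
grip_force: 0.0
```

Call:
jog_arm(commands=[0,0.03,0,0,0,0,0,0,0.02,0,0,0,0,0,0,0,0,0,0,0,0])

```text
t: 34.58
tool_pos: [0.41, 0.3095, 0.0526]
tool_rot: [-3.132, -0.173, 0.0]
contact_force: [-1.4, 9.5, -2.2]
opening: 0.0
grip_force: 4.4
```

Call:
jog_arm(commands=[0,0.03,0,0,0,0,0,0,0,0,0,0,0,0])

```text
t: 34.83
tool_pos: [0.41, 0.3093, 0.0527]
tool_rot: [-3.128, -0.173, 0.0]
contact_force: [-2.6, 14.5, -4.6]
opening: -0.0001
grip_force: 7.3
```

Call:
jog_arm(commands=[0,-0.3,0,0,0,0,0,0,0,-0.9,0,0,0,0,0,0,-0.9,0,0,0,0,0,0,-0.9,0,0,0,0,0,0,-0.9,0,0,0,0,0,0,0,0,0,0,0,0,0,0,0,0,0,0])

```text
t: 35.7
tool_pos: [0.4084, 0.3236, 0.268]
tool_rot: [3.136, 0.175, -0.001]
contact_force: [-0.6, -0.0, 0.2]
opening: -0.0001
grip_force: 0.0
```

Run:
```python
from h import *
p,M,o=pose();print(p,o["contact_force"])
def ang(im):
    P=wpts(im);d=P-PIV;a=d@EX*1e3;b=d@EY*1e3;z=P[...,2];r=np.hypot(a,b)
    s=(r>25)&(r<68)&(z>.058)&(z<.072)&(a<0);q=np.stack([a[s],b[s]],-1).astype(np.float32)
    return s.sum(),cv2.fitLine(q,cv2.DIST_HUBER,0,.01,.01).ravel().round(3)
im=eyes.get_image("wrist")
print(ang(dict(np.load("w1.npz"))),ang(im))
s=eyes.get_image("scene");P=pts(s)
for n in("nut_driver","vial_rack","std_bottle","tin","wand"):
    for d in nets.silhouettes("scene",n)[:3]:print(n,round(d["p"],2),d["bbox"],np.nanmedian(P[d["mask"]],0).round(3))
```

```text
[0.40837603 0.32362276 0.26795248] [-0.64732611 -0.03311739  0.20541186]
(np.int64(375), array([  0.995,  -0.098, -43.2  ,   3.128], dtype=float32)) (np.int64(552), array([ 1.0000e+00, -5.0000e-03, -4.3393e+01,  1.1800e+00], dtype=float32))
nut_driver 0.61 [405.5, 146.7, 414.1, 193.1] [ 0.457 -0.272  0.162]
vial_rack 0.86 [237.1, 243.9, 292.4, 284.9] [0.605 0.054 0.017]
vial_rack 0.68 [401.0, 146.2, 415.3, 194.7] [ 0.457 -0.273  0.161]
std_bottle 0.62 [295.7, 204.5, 314.3, 239.8] [ 0.601 -0.088  0.045]
tin 0.66 [183.8, 303.0, 206.7, 328.8] [0.612 0.243 0.019]
tin 0.18 [376.5, 154.7, 389.5, 217.9] [ 0.455 -0.172  0.159]
wand 0.89 [320.0, 207.4, 351.8, 234.9] [ 0.567 -0.141  0.017]
wand 0.82 [380.9, 157.5, 389.6, 216.9] [ 0.455 -0.172  0.164]
wand 0.51 [347.7, 179.8, 356.1, 206.1] [ 0.611 -0.298  0.017]
```

The lever now lies at 0° across the pipe, against its stop. It stood about 5° off at the beginning. The wand hangs in its slot and the bystanders have not moved. I hand in.

```bash
python3 -c "
from station import job
print(job.finish_job())"
```

```text
the job is handed in; nothing more can be done
None
```

The job is handed in, in the order asked and in about 36 s: valve swung fully open, tip led once clockwise round the joint about 3–4 mm off it at under 4 cm/s with no contact force, wand hung back upright in its slot, valve shut against its stop, listed bystanders not moved.

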